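Crank the heating bath up to the flask

ROBOT

A 6-joint arm with a two-finger parallel gripper is mounted at the origin on the work surface. World frame = base frame: x ahead of the robot, y to its left, z up, the work surface at z = 0. Lengths are in m, angles in rad, forces in N, time in s.
With the tool pointing down it reaches from about 0.3 to 0.875 m from the base axis. Payload 6.4 kg.
Tool frame: the origin (TCP) lies at the centre of the arm's flange, where the gripper is bolted on; the fingertips stand 173 mm ahead of it and the grasp point (between the pads) lies ctrl.grip_point_offset ahead of it (ctrl.grip_point_offset is the distance from the TCP to the grasp point, in m); z points along the fingers, y is the direction in which the jaws open and shut (so a half turn about z gives the same grasp; the last joint's range is limited). The gripper opens to 85 mm and grips with 20 to 120 N. Pads are 22 mm wide; open, the fingers measure 114 mm over their backs; the gripper's body (76 mm by 85 mm) begins 54 mm behind the grasp point. The pads swing forward as they close: fully open they stand 13 mm farther back than shut.
Start: joints at [-1.343, 0.181, 1.607, -0, 1.354, -0.206], TCP at [0.242, -0.522, 0.405] pointing down, gripper open.
Joint ranges: [-2.99, 2.99], [-0.89, 2.07], [0.3, 2.58], [-1.14, 4.28], [0, 2.63], [-3.12, 3.12]. Speed limits (rad/s): [2.57, 2.57, 3.01, 3.14, 3.14, 3.14].

INTERFACE

Orientations are given as a unit quaternion [w, x, y, z].
In Python, from bench import ctrl, cams, boxes_of, landmark_of gives the robot as it stands.
- The arm moves only by the shell command python3 -m handwheel 'ROWS'. ROWS is JSON, a list of rows, each an object with "offset": the shift along the tool's x, y, z in m, a list of three; "spin": the turn about the tool's z in degrees; "grip": the opening, from 0 (shut) to 1 (fully open). A call has 1 to 20 rows; each row is the pose to reach, as a shift and turn from the pose commanded when the call began, along the tool's axes at that moment; what a row does not reach only later rows make up. A row lasts 1/8 s, in which the tool goes at most 62.5 mm and 10.7 degrees, less where a joint would pass 70% of its speed; a pose out of reach is approached as far as the arm can. A call with a gripper value outside its range is refused whole. The fingers move at their own pace and stop on an object; the grip force is fixed at half the most. Time passes only in rows, so rows that repeat a pose let the fingers close. It gives the time, the measured TCP pose, the force and the opening at its end, in the units of the state.
- ctrl.get_obs(): the state, without advancing time (a new reading comes with each control period).
- cams.camera(name): name is "scene" or "top"; returns a dict with "color" (480x640x3 uint8, red, green, blue), "camera_matrix" (3x3 intrinsics, pixels), "view" (4x4, takes a point from world to camera coordinates). Camera axes: x right, y up, looking along -z (the intrinsics and any distortion apply to the point x, -y, -z); pixel columns grow to the right and rows downward; lengths in m; the calibration is good to about 2 mm. A picture is of the moment at which its call begins. There is no depth.
- ctrl.hand_in(): hands the job in, once; it reports no verdict.
Trained networks look in a picture, given as the dict that the camera call returned (one of the last four; its "shot" number tells which), for a name from the list of things; names that differ only in an ending like _2 or _b are one class to them, and where a whole thing is asked for, a point or a joint stands for the part that bears it (a point fixed in the world has none). Each returns a list of dicts, best first, with "confidence" (0 to 1); they miss things now and then, are a little off and sometimes report something else, mostly with a low value. They report only what shows in the picture. A call takes as long as a camera call. They do not tell look-alikes from the thing itself.
- boxes_of(picture, thing): "uv" ([column, row] in pixels, amid what is visible of it).
- landmark_of(picture, thing): "uv" ([column, row] in pixels: a listed point, or the origin of a listed thing).
The state is a dict: "time_s": time; "q": joint angles; "dq": joint speeds; "joint_efforts": joint torques, N m; "eef_pos": TCP position; "eef_rot": TCP orientation; "wrist_force": force on the tool from outside, world axes, zero at the start; "torque": the same for the moment, N m; "opening": opening from 0.0 (shut) to 1.0 (fully open).
Only numpy, scipy, OpenCV 4.12 (cv2) and the standard library are available. Lean on these libraries where they do the work, as an engineer would, in place of code of your own. Each camera call takes 0.05 s, during which the arm holds its last target.

TASK

Raise the heating bath as far as it goes: take the loose crank from the blue tray, fit it fully down on the square drive of the lift, and wind it clockwise (seen from above) until the lift comes up against its top stop, never pressing hard on the drive while the square is not lined up, and not straining the crank against the stop. Then lift the crank off and stand it upright on its foot in the blue tray again, leaving the glassware alone.

Things in the scene. Friction and masses are not known exactly. Their poses are not given: they have to be found in the camera images.
- station: Fixed white bath lift. Origin on the table below the drive's upright axis; z up. Gearbox 110 x 110 mm around the origin, flat top 100 mm high. Along +y: the white bath (radius 98 mm) at 270 mm under a hanging flask, and a column 326 mm high at 435 mm whose head reaches back to 305 mm, 300-350 mm high. Nothing but the drive rises over 100 mm within 165 mm of the axis.
- drive_top (a point): Centre of the top face of the drive's square, 128 mm high: brass shaft 14 mm square, 24 mm tall on a collar (top 104 mm high), with a round pilot tip above (7 mm, 13 to 6 mm thick). Axes are the station's: how the square is turned varies, is NOT given, must be seen or felt (within 10 degrees of any of 4 ways). Stiff (0.32 N m). Clockwise from above lifts the bath; the stop is 2.4-4.4 rad away.
- windup (a joint): Twist (rad) of the spring coupling (4 N m per rad) between square shaft and gearbox, positive when the crank is urged clockwise from above: 0 when left alone, about 0.08 while the lift runs, rising beyond that once the lift is at its stop. 0.17 is plenty; more than 0.35 strains it.
- bath_rim (a point): Centre of the mouth of the heating bath, level with its rim; z up. It starts 174 to 187 mm high and rises by 14 to 27 mm; where it stops is not marked: the crank turns much harder there, and the rim rises no further.
- crank_grip (a point): Centre of the crank's black grip block, 26 x 26 mm, 36 mm high, straight above the hub, 60 mm above the foot, sides parallel to x and y: hold the crank here to lift it. x: along the arm towards the handle; z up. The crank weighs about 0.4 kg; its centre of mass is 5 to 10 mm from the block's axis.
- crank_foot (a point): Centre of the underside of the crank's steel hub, 40 x 40 x 32 mm, where a square socket (16.6 mm wide, sides parallel to x and y, 32 mm deep) opens downward. A flat arm (22 mm wide, 10 mm thick, underside 32 mm above the foot) runs from the hub along +x. Axes as crank_grip. Fully fitted, the foot rests on the drive's collar, 104 mm above the table.
- crank_handle (a point): Half-way up the crank's upright red handle, 70 mm from the hub's axis along the crank's x, 70 mm above the foot. It is a sleeve of diameter 22 mm, 50 mm tall (45 to 95 mm above the foot), that spins freely on its pin, so it can be held while being led round in a circle.
- tray: Fixed blue tray, 130 x 130 mm, 14 mm high, walls and floor 5 mm thick. Origin at the centre of its underside. The crank stands in it on its foot, and must be put back so.
- reagent: Bystander: amber reagent bottle, diameter 64 mm, 150 mm high; origin at the centre of its underside.
- beaker: Bystander: glass beaker, diameter 70 mm, 90 mm high; origin at the centre of its underside.
- conical: Bystander: glass conical flask with a green stopper, diameter 80 mm at the foot, 135 mm high; origin at the centre of its underside.
Mind the look-alikes: they are no part of the job. What is shaped like the part that bears crank_grip but green or yellow is not meant.

How it is judged:
On the way, in this order (a step that is already met when the one before it is completed fails the run):
1. the crank is fitted fully down on the square drive (horizontal distance between crank_foot and drive_top below 0.004 m and z of crank_foot in the frame of station below 0.11 m and angle between crank_foot's own z axis and vertical below 0.12 rad), for 0.2 s.
2. with the crank on the drive, the bath is wound up to its top stop (all of step 1 and z of bath_rim in the frame of station above 0.199 m), for 0.2 s.
At the end, for the whole second after the job is handed in: The bath is up against its top stop (within 2 mm), and the crank stands upright on its foot on the tray's floor (within 60 mm of its centre along each side, foot within 4 mm of the floor, tilt under 0.1 rad), released and at rest (z of bath_rim in the frame of station above 0.199 m and x of crank_foot in the frame of tray between -0.06 and 0.06 m and y of crank_foot in the frame of tray between -0.06 and 0.06 m and z of crank_foot in the frame of tray below 0.009 m and angle between crank_foot's own z axis and vertical below 0.1 rad and linear speed of crank below 0.02 m/s); the robot touches nothing.
It fails at once if the crank is pressed on the drive with more than 40 N while it has not dropped over the shaft (foot more than 19 mm above the collar) (contact force between crank and station above 40 N and z of crank_foot in the frame of station above 0.123 m).
It fails at once if the coupling is strained (wind-up over 0.35 rad either way) by forcing the crank (value of joint windup above 0.35 rad or value of joint windup below -0.35 rad).
It fails at once if the reagent bottle is shifted more than 20 mm or tipped (distance of reagent from where it was at the start of the episode above 0.02 m or angle between reagent's own z axis and vertical above 0.3 rad).
It fails at once if the beaker is shifted more than 20 mm or tipped (distance of beaker from where it was at the start of the episode above 0.02 m or angle between beaker's own z axis and vertical above 0.3 rad).
It fails at once if the conical flask is shifted more than 20 mm or tipped (distance of conical from where it was at the start of the episode above 0.02 m or angle between conical's own z axis and vertical above 0.3 rad).
It also fails if it takes over 72 s, if anything falls off the work surface, if the arm or the gripper's body presses on something with over 40 N, if the wrist force passes 120 N, or if a joint passes its speed limit or range.

## Working session

There is one attempt and no reset: what is moved stays moved. The work goes in short steps, Python scripts to look and compute and a shell command to move; the robot and the scene stay as the last step left them, time stands still between calls to the robot, and variables do not carry over. Pictures are saved under pics/ and viewed, and the job is handed in when it is done.

```bash
ls; mkdir -p pics
cat > h.py <<'E'
import numpy as np, cv2
from bench import ctrl,cams,boxes_of,landmark_of
def shot(n,fn=None):
    p=cams.camera(n)
    if fn: cv2.imwrite('pics/'+fn,p['color'][:,:,::-1])
    return p
def ray(p,uv):
    K=np.array(p['camera_matrix']);V=np.array(p['view'])
    d=np.linalg.inv(K)@np.array([uv[0],uv[1],1.]); d=np.array([d[0],-d[1],-d[2]])
    R=V[:3,:3];o=-R.T@V[:3,3]; return o,R.T@d
def atz(p,uv,z):
    o,d=ray(p,uv); return o+d*(z-o[2])/d[2]
def proj(p,X):
    K=np.array(p['camera_matrix']);V=np.array(p['view'])
    c=V[:3,:3]@np.array(X)+V[:3,3]; u=K@np.array([c[0],-c[1],-c[2]]); return u[:2]/u[2]
def tri(ps,uvs):
    A=np.zeros((3,3));b=np.zeros(3)
    for p,u in zip(ps,uvs):
        o,d=ray(p,u);d=d/np.linalg.norm(d);M=np.eye(3)-np.outer(d,d);A+=M;b+=M@o
    return np.linalg.solve(A,b)
E
python3 - <<'E'
from h import *
s=shot('scene','s0.png');t=shot('top','t0.png')
print({k:v for k,v in s.items() if k!='color'});print({k:v for k,v in t.items() if k!='color'})
for n in ['station','drive_top','bath_rim','crank_grip','crank_foot','crank_handle','tray','reagent','beaker','conical']:
    for nm,p in (('s',s),('t',t)):
        r=landmark_of(p,n); print(n,nm,[(np.round(x['uv'],1).tolist(),round(x['confidence'],2)) for x in r][:4])
print(ctrl.get_obs(),ctrl.grip_point_offset)
E
```

```text
pics
{'camera_matrix': array([[465.29181753,   0.        , 322.02436128],
       [  0.        , 465.29181753, 245.17538647],
       [  0.        ,   0.        ,   1.        ]]), 'view': array([[ 0.19966271,  0.9798297 ,  0.00827982, -0.0633688 ],
       [-0.74026657,  0.14529928,  0.65642481,  0.27201576],
       [ 0.64198147, -0.13719283,  0.75434602, -1.41180505],
       [ 0.        ,  0.        ,  0.        ,  1.        ]]), 'shot': 1}
{'camera_matrix': array([[575.75534775,   0.        , 316.0336095 ],
       [  0.        , 575.75534775, 243.70566232],
       [  0.        ,   0.        ,   1.        ]]), 'view': array([[-0.02044935, -0.99978795,  0.00242336,  0.00430276],
       [ 0.99857224, -0.02030472,  0.04940853, -0.48940316],
       [-0.04934885,  0.00343027,  0.99877571, -1.64764573],
       [ 0.        ,  0.        ,  0.        ,  1.        ]]), 'shot': 2}
station s [([343.4, 275.7], 0.63), ([203.4, 295.0], 0.44)]
station t [([304.7, 247.8], 0.94)]
drive_top s [([345.3, 245.4], 0.81)]
drive_top t [([308.3, 246.5], 0.77)]
bath_rim s [([449.1, 188.5], 0.69)]
bath_rim t [([2
[... 977 characters left out ...]
[([357.5, 170.9], 0.82)]
{'time_s': 1.1, 'q': array([-1.34329954e+00,  1.80766675e-01,  1.60696304e+00,  3.55059659e-06,
        1.35379377e+00, -2.06301083e-01]), 'dq': array([ 0.00158143, -0.0015916 , -0.00047962,  0.0013864 , -0.00010119,
       -0.00021451]), 'joint_efforts': array([ 5.71107685e-04, -4.44850874e+01, -3.51684129e+01, -4.79293362e-05,
        6.49656049e-04,  7.57174547e-06]), 'eef_pos': array([ 0.24170563, -0.52175932,  0.40472511]), 'eef_rot': array([3.45681960e-05, 9.76569582e-01, 2.15201884e-01, 2.10013550e-06]), 'wrist_force': array([ 0.29733867,  0.31985818, -0.13772665]), 'torque': array([-0.00293159,  0.01970849, -0.03874753]), 'opening': 1.0030507136096727} 0.1547
```

View pics/s0.png

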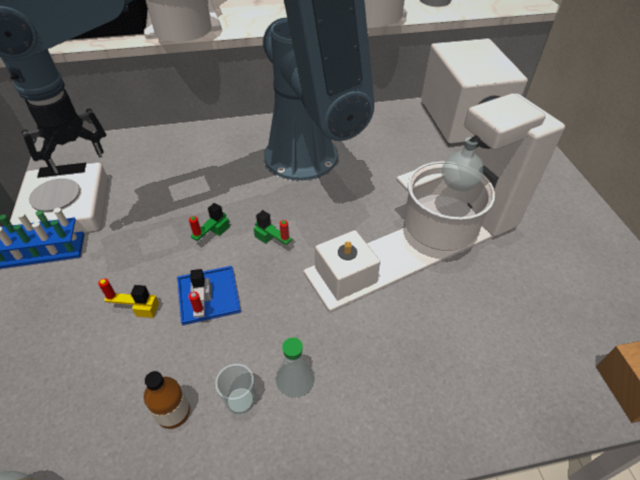

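View pics/t0.png

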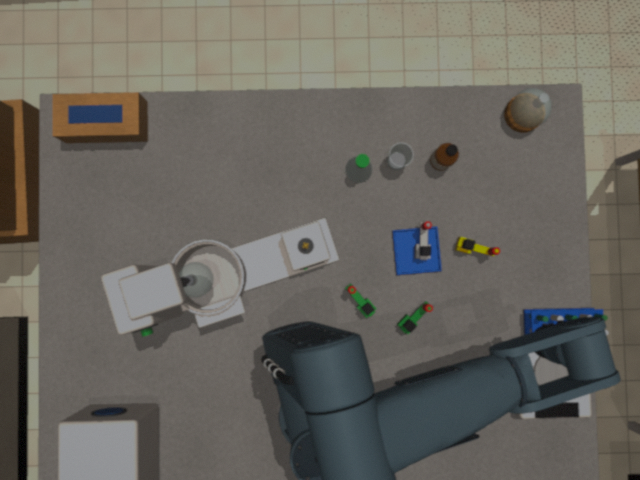

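Run:
```python
import cv2,numpy as np
s=cv2.imread('pics/s0.png');t=cv2.imread('pics/t0.png')
a=cv2.resize(s[230:330,90:250],None,fx=4.8,fy=4.8,interpolation=cv2.INTER_CUBIC)
cv2.imwrite('pics/cs0.png',a)
b=cv2.resize(t[200:300,360:500],None,fx=5,fy=5,interpolation=cv2.INTER_CUBIC)
cv2.imwrite('pics/ct0.png',b)
c=cv2.resize(t[220:275,280:335],None,fx=9,fy=9,interpolation=cv2.INTER_CUBIC)
cv2.imwrite('pics/dt0.png',c)
c=cv2.resize(s[215:270,310:380],None,fx=9,fy=9,interpolation=cv2.INTER_CUBIC)
cv2.imwrite('pics/ds0.png',c)
```

```text
(no output)
```

View pics/cs0.png

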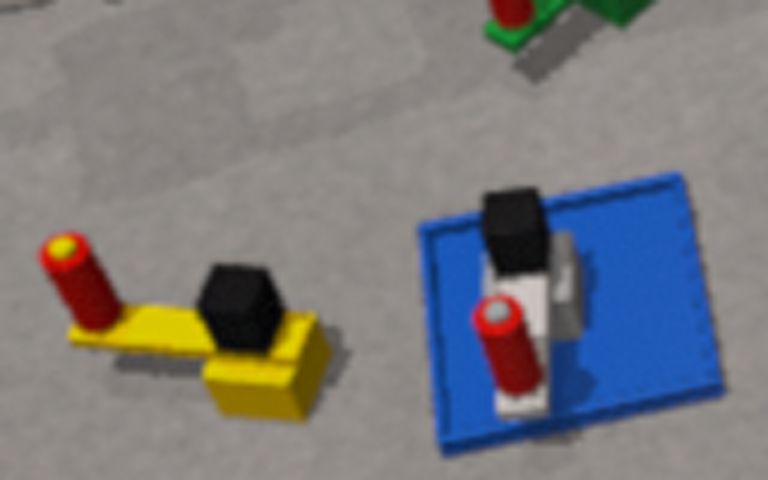

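View pics/ct0.png

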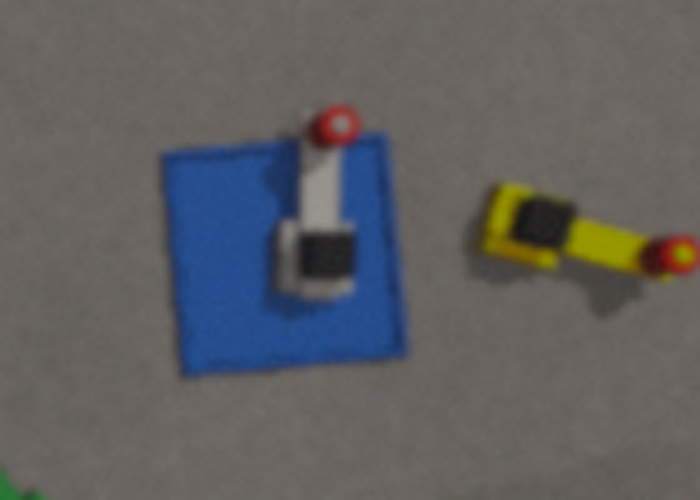

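View pics/dt0.png

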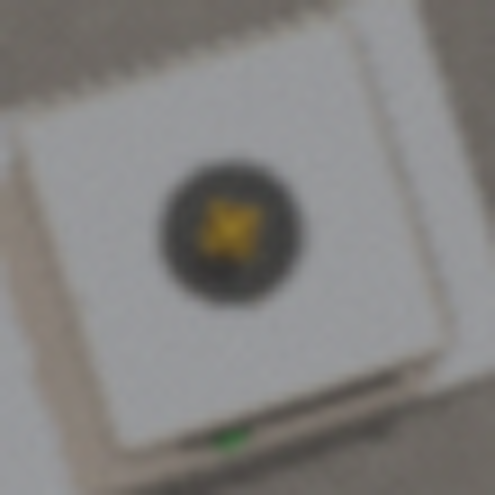

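View pics/ds0.png

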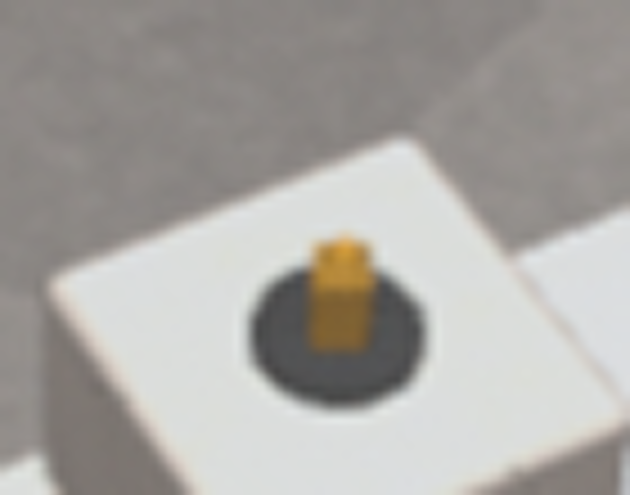

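```bash
cat > m.py <<'E'
from h import *
s=shot('scene');t=shot('top')
def lm(p,n,near):
    r=[x for x in landmark_of(p,n) if np.linalg.norm(np.array(x['uv'])-near)<25]
    return r[0]['uv'] if r else None
R={}
for n,a,b in [('drive_top',(345,245),(306,246)),('bath_rim',(449,188),(207,278)),('crank_grip',(197,278),(425,252)),('crank_foot',(203,293),(422,251)),('crank_handle',(195,300),(425,225)),('tray',(208,294),(415,249)),('station',(343,275),(305,248))]:
    u,v=lm(s,n,a),lm(t,n,b)
    print(n,u,v)
    if u is None or v is None: continue
    X=tri([s,t],[u,v]); R[n]=X
    print('   ',X.round(4),'res',(proj(s,X)-u).round(1),(proj(t,X)-v).round(1))
E
python3 m.py
```

```text
drive_top [347.5, 246.8] [310.3, 242.7]
    [0.4881 0.015  0.1277] res [-2.4 -0.1] [-1.9 -0.5]
bath_rim [450.4, 188.2] [206.4, 277.1]
    [0.4005 0.2809 0.1733] res [0. 0.] [0. 0.]
crank_grip [194.2, 279.3] [429.5, 250.0]
    [ 0.4628 -0.3194  0.064 ] res [-1.1  0. ] [-0.9  0. ]
crank_foot [201.5, 294.8] [422.9, 252.6]
    [ 0.458  -0.3147 -0.0033] res [-0.6  0. ] [-0.4 -0. ]
crank_handle [196.6, 301.2] [424.0, 226.3]
    [ 0.5288 -0.3095  0.0716] res [ 1.2 -0. ] [ 0.9 -0. ]
tray [210.1, 295.4] [412.8, 246.8]
    [ 0.4747 -0.2884  0.0107] res [ 1.7 -0. ] [1.3 0. ]
station [346.0, 278.9] [307.9, 247.0]
    [0.4817 0.0212 0.0025] res [-1.4 -0.1] [-1.1 -0.3]
```

```bash
cat > seg.py <<'E'
from h import *
def cen(mask,off):
    ys,xs=np.nonzero(mask);return np.array([xs.mean()+off[0],ys.mean()+off[1]]),len(xs)
def up(p,x0,x1,y0,y1,f=6):
    return cv2.resize(p['color'][y0:y1,x0:x1].astype(np.float32),None,fx=f,fy=f,interpolation=cv2.INTER_CUBIC)
def blob(p,x0,x1,y0,y1,fn,f=6):
    a=up(p,x0,x1,y0,y1,f);m=fn(a[...,0],a[...,1],a[...,2]).astype(np.uint8)
    n,l,st,c=cv2.connectedComponentsWithStats(m)
    i=1+np.argmax(st[1:,4]);mm=(l==i).astype(np.uint8)
    cnt=max(cv2.findContours(mm,0,1)[0],key=cv2.contourArea)
    r=cv2.minAreaRect(cnt)
    tr=lambda u:(np.array(u)+.5)/f-.5+np.array([x0,y0])
    return tr(c[i]),st[i,4]/f/f,tr(r[0]),np.array(r[1])/f,r[2],tr(cv2.boxPoints(r))
E
python3 - <<'E'
from seg import *
s=shot('scene');t=shot('top')
brass=lambda r,g,b:(r-b>45)&(r>80)
bt=blob(t,290,325,230,262,brass);bs=blob(s,335,362,235,262,brass)
print('brass top',bt[:5]);print('brass scn',bs)
dark=lambda r,g,b:(r<110)
ct=blob(t,293,320,233,259,dark);cs=blob(s,330,365,232,264,lambda r,g,b:(np.maximum(r,g)<170))
print('collar top',ct[:5], atz(t,ct[0],.104));print('collar+brass scn',cs[:5])
print('brass z116 top',atz(t,bt[0],.128))
blk=lambda r,g,b:(np.maximum(np.maximum(r,g),b)<60)
gt=blob(t,415,436,238,262,blk);gs=blob(s,185,210,265,290,blk)
print('grip top',gt[:5],atz(t,gt[0],.081)); print('grip scn',gs[:5],atz(s,gs[0],.07))
red=lambda r,g,b:(r-np.maximum(g,b)>60)
ht=blob(t,415,440,215,238,red);hs=blob(s,183,208,285,320,red)
print('hand top',ht[:2],atz(t,ht[0],.095));print('hand scn',hs[:2],atz(s,hs[0],.075))
blue=lambda r,g,b:(b-r>50)
tt=blob(t,380,450,220,285,blue);print('tray top',tt[2:],atz(t,tt[2],.014), [atz(t,x,.014)[:2].round(4) for x in tt[5]])
ts=blob(s,165,255,255,330,blue);print('tray s',ts[2:],atz(s,ts[2],.010))
wh=lambda r,g,b:(np.minimum(np.minimum(r,g),b)>125)&(abs(r-b)<30)
E
```

```text
brass top (array([305.14088349, 245.03933474]), np.float64(26.305555555555557), array([305.12837855, 245.06306203]), array([5.45256615, 5.31556702]), 9.462322235107422)
brass scn (array([347.38605922, 247.10835977]), np.float64(78.80555555555556), array([347.5, 247. ]), array([12.5       ,  7.16666667]), 90.0, array([[343.91666698, 240.75      ],
       [351.08333397, 240.75      ],
       [351.08333397, 253.25      ],
       [343.91666698, 253.25      ]]))
collar top (array([305.22439184, 245.56162043]), np.float64(184.2222222222222), array([305.25, 245.5 ]), array([15.5       , 15.66666667]), 90.0) [0.48038864 0.02416255 0.104     ]
collar+brass scn (array([346.99498192, 252.20173788]), np.float64(250.94444444444446), array([346.96738434, 252.18495433]), array([19.94565328, 15.89468765]), 2.726310968399048)
brass z116 top [0.48067705 0.02398889 0.128     ]
grip top (array([424.44032564, 250.7805617 ]), np.float64(87.8611111111111), array([424.5       , 250.83333333]), array([ 8.5       , 10.83333333]), 90.0) [ 0.46033238 -0.30444916  0.081     ]
grip scn (array([197.17896534, 278.0
[... 388 characters left out ...]
507  0.075     ]
tray top (array([416.58268738, 250.32666524]), array([45.06236776, 45.10845439]), 84.5186996459961, array([[391.97939301, 230.05290508],
       [436.88158798, 225.74410772],
       [441.18598557, 270.60042191],
       [396.28378868, 274.90922165]])) [ 0.46432887 -0.29469976  0.014     ] [array([ 0.5243, -0.2254]), array([ 0.5341, -0.3553]), array([ 0.4046, -0.3637]), array([ 0.3949, -0.2343])]
tray s (array([206.40457662, 294.82363383]), array([48.95376078, 61.62323507]), 78.55630493164062, array([[171.34915781, 276.94652557],
       [231.74732971, 264.7201767 ],
       [241.45999908, 312.70074463],
       [181.06182289, 324.92709351]])) [ 0.47032208 -0.30035369  0.01      ]
```

```bash
cat > ov.py <<'E'
from seg import *
def box(p,img,f,off,T,yaw,x0,x1,y0,y1,z0,z1,col):
    c,s_=np.cos(yaw),np.sin(yaw)
    P=[]
    for z in(z0,z1):
        for x,y in((x0,y0),(x1,y0),(x1,y1),(x0,y1)):
            X=np.array(T)+[c*x-s_*y,s_*x+c*y,z]; u=proj(p,X); P.append(((u-off+.5)*f).astype(int))
    for i in range(4):
        for a,b in((i,(i+1)%4),(4+i,4+(i+1)%4),(i,i+4)): cv2.line(img,tuple(map(int,P[a])),tuple(map(int,P[b])),col,1)
def ov(p,fn,x0,x1,y0,y1,crank=None,drive=None,f=7):
    img=np.ascontiguousarray(cv2.resize(p['color'][y0:y1,x0:x1][:,:,::-1],None,fx=f,fy=f,interpolation=cv2.INTER_CUBIC)); off=np.array([x0,y0])
    if crank is not None:
        T,yaw=crank
        box(p,img,f,off,T,yaw,-.02,.02,-.02,.02,0,.032,(0,255,0))
        box(p,img,f,off,T,yaw,-.013,.013,-.013,.013,.042,.078,(0,255,255))
        box(p,img,f,off,T,yaw,.059,.081,-.011,.011,.045,.095,(255,0,255))
    if drive is not None:
        T,yaw,sq=drive
        box(p,img,f,off,T,yaw,-.055,.055,-.055,.055,0.0,.1,(0,255,0))
        box(p,img,f,off,T,sq,-.007,.007,-.007,.007,.104,.128,(255,0,255))
    cv2.imwrite('pics/'+fn,img)
E
python3 - <<'E'
from ov import *
s=shot('scene');t=shot('top')
C=([.4605,-.3055,.005],np.radians(-5))
D=([.4805,.0242,0],np.radians(17),np.radians(-12))
ov(s,'o1.png',160,250,255,330,C);ov(t,'o2.png',380,460,210,285,C)
ov(s,'o3.png',300,390,225,315,None,D,6);ov(t,'o4.png',270,350,210,285,None,D)
E
```

```text
(no output)
```

View pics/o1.png

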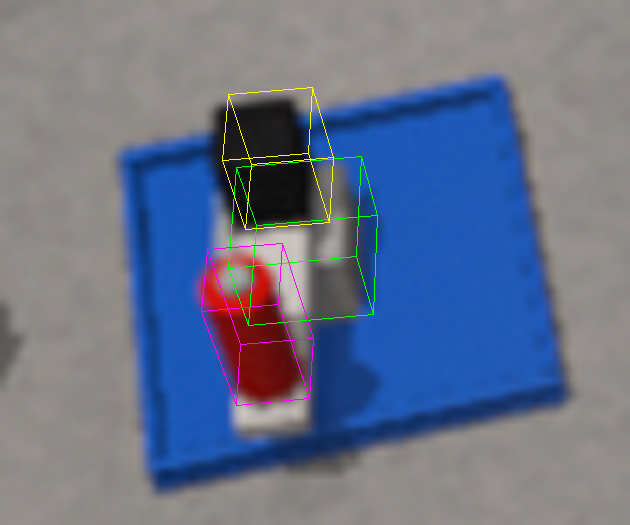

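View pics/o2.png

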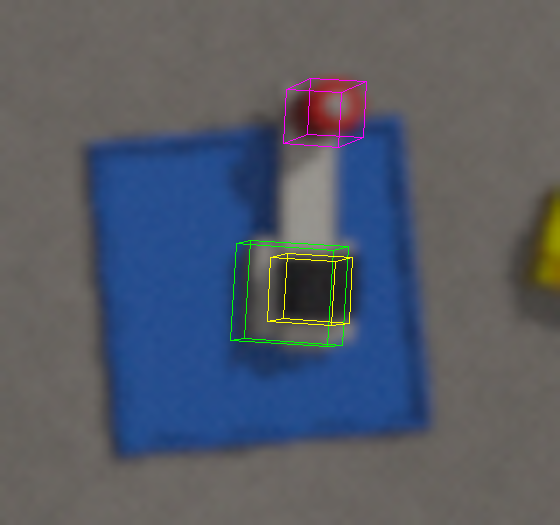

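View pics/o3.png

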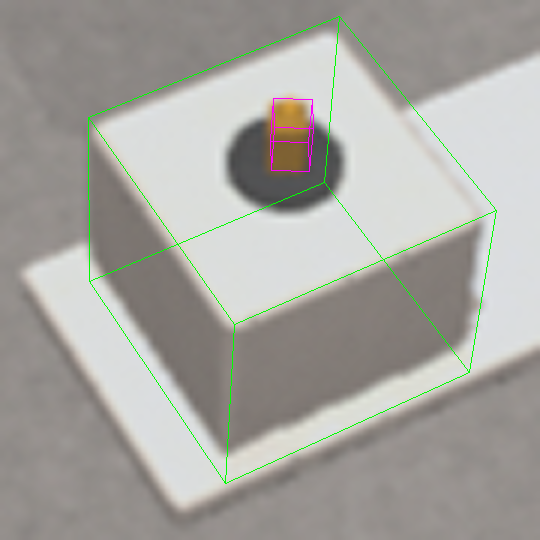

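View pics/o4.png

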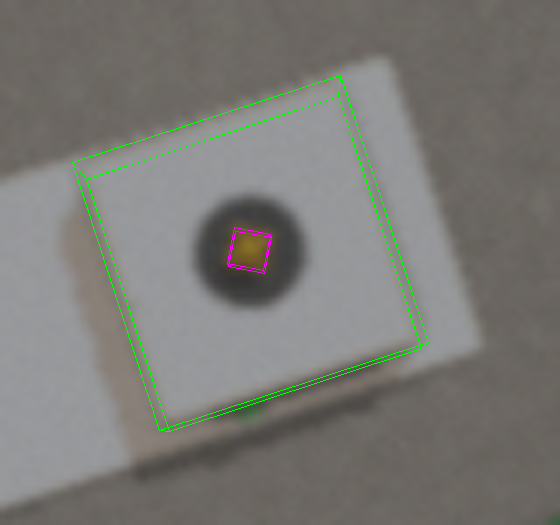

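```bash
cat > fit.py <<'E'
from ov import *
from scipy.optimize import minimize
F=4
def pts(T,yaw,x0,x1,y0,y1,z0,z1,cyl=False):
    c,s_=np.cos(yaw),np.sin(yaw)
    if cyl:
        a=np.linspace(0,2*np.pi,24,endpoint=False); xy=[((x0+x1)/2+(x1-x0)/2*np.cos(k),(y0+y1)/2+(y1-y0)/2*np.sin(k)) for k in a]
    else: xy=[(x0,y0),(x1,y0),(x1,y1),(x0,y1)]
    return [np.array(T)+[c*x-s_*y,s_*x+c*y,z] for z in(z0,z1) for x,y in xy]
def hull(p,P,win,f=F):
    x0,x1,y0,y1=win
    u=np.array([(proj(p,X)-[x0,y0]+.5)*f-.5 for X in P]).astype(np.float32)
    h=cv2.convexHull(u)
    m=np.zeros(((y1-y0)*f,(x1-x0)*f),np.uint8)
    cv2.fillConvexPoly(m,np.round(h*16).astype(np.int32),255,lineType=cv2.LINE_AA,shift=4); 
    return cv2.GaussianBlur(m.astype(np.float32)/255,(0,0),f*.45)
def obs(p,win,fn,f=F):
    x0,x1,y0,y1=win
    a=cv2.resize(p['color'][y0:y1,x0:x1].astype(np.float32),None,fx=f,fy=f,interpolation=cv2.INTER_CUBIC)
    return fn(a[...,0],a[...,1],a[...,2]).astype(np.float32)
blk=lambda r,g,b:np.clip((95-np.maximum(np.maximum(r,g),b))/70,0,1)
red=lambda r,g,b:np.clip((r-np.maximum(g,b)-10)/80,0,1)
def fitcrank(views,z,x0,mode='z'):
    def cost(v):
        T=[v[0],v[1],z];e=0
        for p,win,ob,orr in views:
            e+=((hull(p,pts(T,v[2],-.013,.013,-.013,.013,.042,.078),win)-ob)**2).sum()
            e+=((hull(p,pts(T,v[2],.059,.081,-.011,.011,.045,.095,True),win)-orr)**2).sum()*.5
        return e
    x0=np.array(x0)
    r=minimize(cost,x0,method='Nelder-Mead',options=dict(initial_simplex=np.array([x0,x0+[.006,0,0],x0+[0,.006,0],x0+[0,0,.08]]),xatol=1e-5,fatol=1e-3))
    return r.x,r.fun
E
python3 - <<'E'
from fit import *
s=shot('scene');t=shot('top')
ws=(178,215,260,325);wt=(412,440,214,264)
vs=(s,ws,obs(s,ws,blk),obs(s,ws,red));vt=(t,wt,obs(t,wt,blk),obs(t,wt,red))
for z in(.005,):
  for n,V in(('s',[vs]),('t',[vt]),('both',[vs,vt])):
    x,f=fitcrank(V,z,[.46,-.307,-.09]);print(z,n,x.round(4),np.degrees(x[2]).round(1),round(f,1))
C=([x[0],x[1],.005],x[2])
ov(s,'p1.png',160,250,255,330,C);ov(t,'p2.png',380,460,210,285,C)
cv2.imwrite('pics/p12.png',np.hstack([cv2.resize(cv2.imread('pics/p1.png'),(400,334)),cv2.resize(cv2.imread('pics/p2.png'),(400,334))]))
# tray edges / known table check
E
```

```text
0.005 s [ 0.4615 -0.3103 -0.0373] -2.1 1003.9
0.005 t [ 0.4611 -0.3072 -0.0734] -4.2 581.9
0.005 both [ 0.4614 -0.3092 -0.051 ] -2.9 1660.7
```

View pics/p12.png

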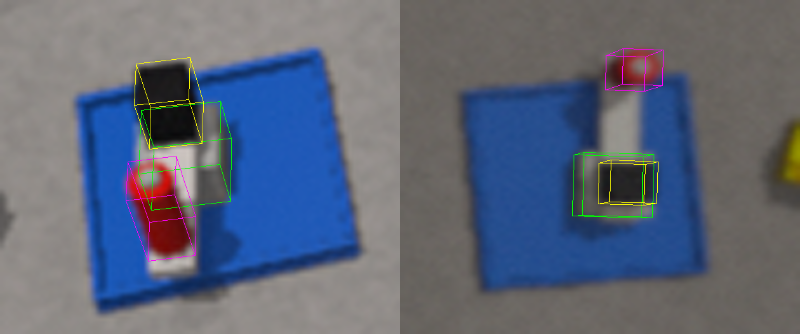

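Run:
```python
from fit import *
s=shot('scene');t=shot('top')
wt=(297,314,237,254);ws=(335,360,233,262)
br=lambda r,g,b:np.clip((r-b-15)/60,0,1)
O={'t':obs(t,wt,br),'s':obs(s,ws,br)}
def P(T,a): return pts(T,a,-.007,.007,-.007,.007,.104,.128)
def tip(T): return pts(T,0,-.0065,.0065,-.0065,.0065,.1279,.128,True)+pts(T,0,-.003,.003,-.003,.003,.1349,.135,True)
for n,p,w in(('s',s,ws),('t',t,wt)):
  for a in range(-45,45,10):
    def c(v):
        T=[v[0],v[1],0]; m=np.maximum(hull(p,P(T,np.radians(a)),w),hull(p,tip(T),w)); k=(m*O[n]).sum()/(m*m).sum(); return ((k*m-O[n])**2).sum()
    x0=np.array([.48,.024]);r=minimize(c,x0,method='Nelder-Mead',options=dict(initial_simplex=[x0,x0+[.003,0],x0+[0,.003]],xatol=1e-5))
    print(n,a,r.x.round(4),round(r.fun,1))
sc=cv2.resize(s['color'][236:258,336:360][:,:,::-1],None,fx=16,fy=16,interpolation=cv2.INTER_NEAREST)
tc=cv2.resize(t['color'][235:257,294:318][:,:,::-1],None,fx=16,fy=16,interpolation=cv2.INTER_NEAREST)
g=np.hstack([sc,tc]);cv2.imwrite('pics/d2.png',cv2.convertScaleAbs(g,alpha=1.4))
print(np.linalg.inv(s['view'])[:3,3])
```

```text
s -45 [0.4809 0.0224] 157.6
s -35 [0.481  0.0224] 113.9
s -25 [0.4809 0.0223] 58.7
s -15 [0.4809 0.0223] 28.1
s -5 [0.4809 0.0222] 56.9
s 5 [0.4809 0.0223] 110.9
s 15 [0.4806 0.0223] 155.3
s 25 [0.4806 0.0223] 178.1
s 35 [0.4807 0.0223] 179.6
t -45 [0.4812 0.0243] 33.3
t -35 [0.4811 0.0242] 25.1
t -25 [0.4813 0.0241] 16.3
t -15 [0.481 0.024] 11.1
t -5 [0.4812 0.0241] 12.9
t 5 [0.4811 0.0241] 20.4
t 15 [0.4813 0.024 ] 29.4
t 25 [0.4812 0.0243] 36.1
t 35 [0.4811 0.0242] 37.5
[ 1.12036925 -0.1711226   0.88695631]
```

View pics/d2.png

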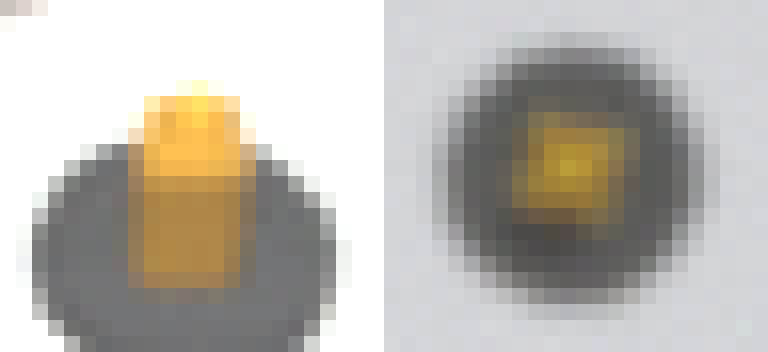

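Candidates with black block and red handle: white in the tray (scene 197,278 / top 424,251), two green (scene 217,213 and 264,219), one yellow (scene 140,294). The white one in the blue tray is the crank, and the crop confirms a steel hub and white arm. The drive is at (.481,.023) with its square turned about −13°. The crank is at (.461,−.309) with yaw about −3.5°.

```bash
python3 -m handwheel '[{"offset":[0.289,-0.101,0.08],"spin":-61.6,"grip":0.55},{"offset":[0.289,-0.101,0.08],"spin":-61.6,"grip":0.55},{"offset":[0.289,-0.101,0.08],"spin":-61.6,"grip":0.55},{"offset":[0.289,-0.101,0.08],"spin":-61.6,"grip":0.55},{"offset":[0.289,-0.101,0.08],"spin":-61.6,"grip":0.55},{"offset":[0.289,-0.101,0.08],"spin":-61.6,"grip":0.55},{"offset":[0.289,-0.101,0.08],"spin":-61.6,"grip":0.55},{"offset":[0.289,-0.101,0.08],"spin":-61.6,"grip":0.55},{"offset":[0.289,-0.101,0.08],"spin":-61.6,"grip":0.55}]'
cat > st.py <<'E'
from h import *
o=ctrl.get_obs();R=cv2.Rodrigues
w,x,y,z=o['eef_rot']
from scipy.spatial.transform import Rotation as Ro
M=Ro.from_quat([x,y,z,w]).as_matrix()
print('t',o['time_s'],'pos',o['eef_pos'].round(4),'yawx',np.degrees(np.arctan2(M[1,0],M[0,0])).round(2),'zdir',M[:,2].round(4),'q',o['q'].round(3),'F',o['wrist_force'].round(2),'M',o['torque'].round(3),'op',round(o['opening'],3))
E
python3 st.py
python3 - <<'E'
from h import *
s=shot('scene');t=shot('top')
a=cv2.resize(s['color'][180:330,130:290][:,:,::-1],(400,375));b=cv2.resize(t['color'][180:330,350:510][:,:,::-1],(400,375))
cv2.imwrite('pics/v1.png',np.hstack([a,b]))
E
```

```text
time_s: 3.42
eef_pos: [0.461, -0.3095, 0.325]
eef_rot: [0.0, 0.73, 0.684, -0.0]
wrist_force: [0.1, -1.0, -1.0]
opening: 0.55
t 3.425 pos [ 0.461  -0.3095  0.325 ] yawx 86.28 zdir [ 4.e-04 -5.e-04 -1.e+00] q [-0.805  0.222  1.729 -0.     1.19  -0.74 ] F [ 0.11 -1.04 -0.97] M [-0.046 -0.003  0.004] op 0.55
```

View pics/v1.png

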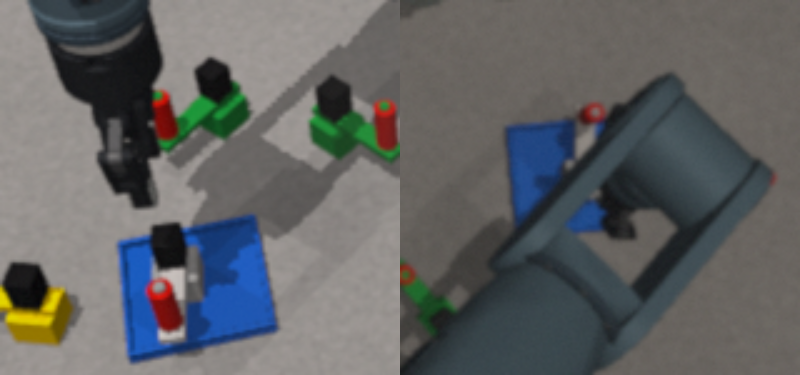

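```bash
python3 -m handwheel '[{"offset":[0.0007,0.0003,0.05],"spin":-0.2,"grip":0.55},{"offset":[0.0007,0.0003,0.08],"spin":-0.2,"grip":0.55},{"offset":[0.0007,0.0003,0.101],"spin":-0.2,"grip":0.55},{"offset":[0.0007,0.0003,0.101],"spin":-0.2,"grip":0.55}]'; python3 st.py;  python3 - <<'E'
from h import *
s=shot('scene')
cv2.imwrite('pics/v2.png',cv2.resize(s['color'][220:330,130:270][:,:,::-1],(700,550)))
E
```

```text
time_s: 4.03
eef_pos: [0.4609, -0.3077, 0.2221]
eef_rot: [-0.002, 0.728, 0.686, -0.0]
wrist_force: [-0.5, -0.3, -0.0]
opening: 0.55
t 4.025 pos [ 0.4609 -0.3077  0.2221] yawx 86.58 zdir [-0.0026  0.0028 -1.    ] q [-0.803  0.372  1.781  0.     0.993 -0.743] F [-0.46 -0.3  -0.04] M [ 0.026 -0.009 -0.015] op 0.55
```

View pics/v2.png

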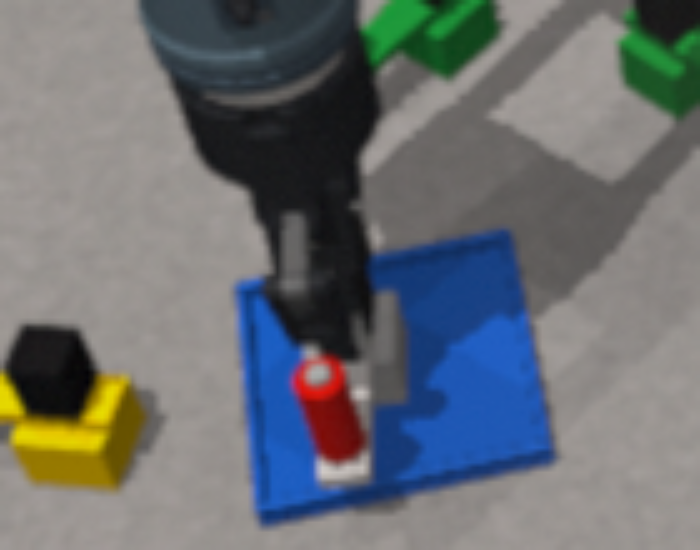

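The open jaws straddle the block along the arm direction, clear of the handle (red top at crop 320,375). Squeezing now to centre it.

```bash
python3 -m handwheel '[{"offset":[0,0,-0.001],"spin":0,"grip":0.35},{"offset":[0,0,-0.001],"spin":0,"grip":0.25},{"offset":[0,0,-0.001],"spin":0,"grip":0.2},{"offset":[0,0,-0.001],"spin":0,"grip":0.2},{"offset":[0,0,-0.001],"spin":0,"grip":0.2}]'; python3 st.py
```

```text
time_s: 4.7
eef_pos: [0.4622, -0.3085, 0.2264]
eef_rot: [0.001, 0.727, 0.686, -0.0]
wrist_force: [-2.4, 0.9, 6.1]
opening: 0.296
t 4.7 pos [ 0.4622 -0.3085  0.2264] yawx 86.66 zdir [ 0.0015 -0.0021 -1.    ] q [-0.802  0.366  1.778 -0.     0.995 -0.743] F [-2.36  0.87  6.1 ] M [ 0.079  0.311 -0.01 ] op 0.296
```

```bash
python3 -m handwheel '[{"offset":[0,0,-0.001],"spin":0,"grip":0.4},{"offset":[0,0,-0.004],"spin":0,"grip":0.55},{"offset":[0,0,-0.004],"spin":-40,"grip":0.55},{"offset":[0,0,-0.004],"spin":-90,"grip":0.55},{"offset":[0,0,-0.004],"spin":-90,"grip":0.55},{"offset":[0,0,-0.004],"spin":-90,"grip":0.55},{"offset":[0,0,-0.004],"spin":-90,"grip":0.55},{"offset":[0,0,-0.004],"spin":-90,"grip":0.55},{"offset":[0,0,-0.004],"spin":-90,"grip":0.55},{"offset":[0,0,-0.004],"spin":-90,"grip":0.55},{"offset":[0,0,-0.004],"spin":-90,"grip":0.55},{"offset":[0,0,-0.004],"spin":-90,"grip":0.55}]'; python3 st.py
python3 -m handwheel '[{"offset":[0,0,0],"spin":0,"grip":0.35},{"offset":[0,0,0],"spin":0,"grip":0.25},{"offset":[0,0,0],"spin":0,"grip":0.1},{"offset":[0,0,0],"spin":0,"grip":0.1},{"offset":[0,0,0],"spin":0,"grip":0.1}]'; python3 st.py
```

```text
time_s: 6.2
eef_pos: [0.4619, -0.3079, 0.2288]
eef_rot: [0.0, 0.03, 1.0, 0.0]
wrist_force: [0.1, -0.1, -0.8]
opening: 0.548
t 6.2 pos [ 0.4619 -0.3079  0.2288] yawx 176.62 zdir [ 1.e-04  0.e+00 -1.e+00] q [-0.802  0.361  1.778  0.     1.002 -2.314] F [ 0.07 -0.09 -0.83] M [-0.013  0.001  0.016] op 0.548
time_s: 6.82
eef_pos: [0.4619, -0.308, 0.2289]
eef_rot: [0.0, 0.029, 1.0, -0.0]
wrist_force: [0.4, -0.4, 2.9]
opening: 0.293
t 6.825 pos [ 0.4619 -0.308   0.2289] yawx 176.65 zdir [ 2.e-04 -1.e-04 -1.e+00] q [-0.802  0.361  1.778  0.     1.002 -2.314] F [ 0.36 -0.45  2.88] M [ 0.146  0.035 -0.003] op 0.293
```

```bash
python3 -m handwheel '[{"offset":[0,0,-0.03],"spin":0,"grip":0.1},{"offset":[0,0,-0.09],"spin":0,"grip":0.1},{"offset":[0,0,-0.155],"spin":0,"grip":0.1},{"offset":[0,0,-0.155],"spin":0,"grip":0.1},{"offset":[0,0.04,-0.155],"spin":3,"grip":0.1},{"offset":[0,0.1,-0.155],"spin":9.7,"grip":0.1},{"offset":[0,0.16,-0.155],"spin":9.7,"grip":0.1},{"offset":[0,0.22,-0.155],"spin":9.7,"grip":0.1},{"offset":[0,0.28,-0.155],"spin":9.7,"grip":0.1},{"offset":[0,0.315,-0.155],"spin":9.7,"grip":0.1},{"offset":[0,0.332,-0.155],"spin":9.7,"grip":0.1},{"offset":[0,0.332,-0.155],"spin":9.7,"grip":0.1},{"offset":[0,0.332,-0.155],"spin":9.7,"grip":0.1}]'; python3 st.py;  python3 - <<'E'
from h import *
s=shot('scene','s3.png');t=shot('top')
a=cv2.resize(s['color'][140:290,280:440][:,:,::-1],(800,750));
cv2.imwrite('pics/v3.png',cv2.resize(a,(640,600)))
cv2.imwrite('pics/v3t.png',cv2.resize(t['color'][190:310,240:400][:,:,::-1],(640,480)))
E
```

```text
time_s: 8.45
eef_pos: [0.4812, 0.0226, 0.383]
eef_rot: [-0.001, 0.114, 0.993, -0.0]
wrist_force: [-0.3, 0.0, -3.8]
opening: 0.291
t 8.45 pos [0.4812 0.0226 0.383 ] yawx 166.91 zdir [-1.1e-03 -3.0e-04 -1.0e+00] q [-2.000e-01 -1.000e-02  1.858e+00 -1.000e-03  1.295e+00 -1.542e+00] F [-0.32  0.   -3.81] M [ 0.009 -0.016  0.034] op 0.291
```

View pics/v3.png

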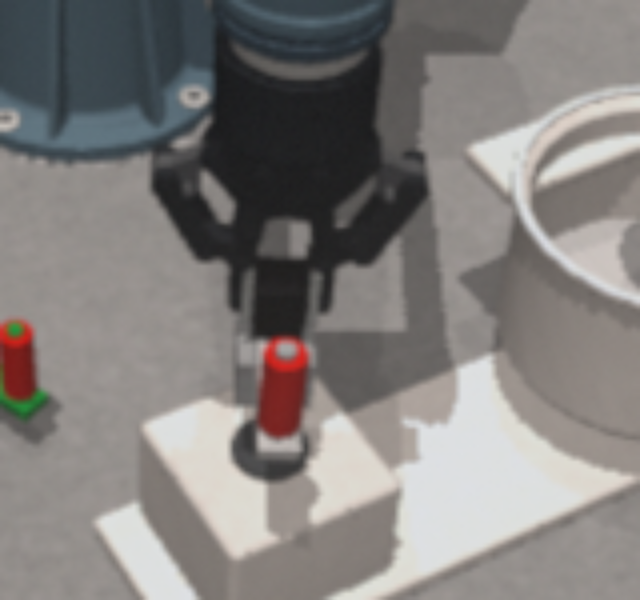

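View pics/v3t.png

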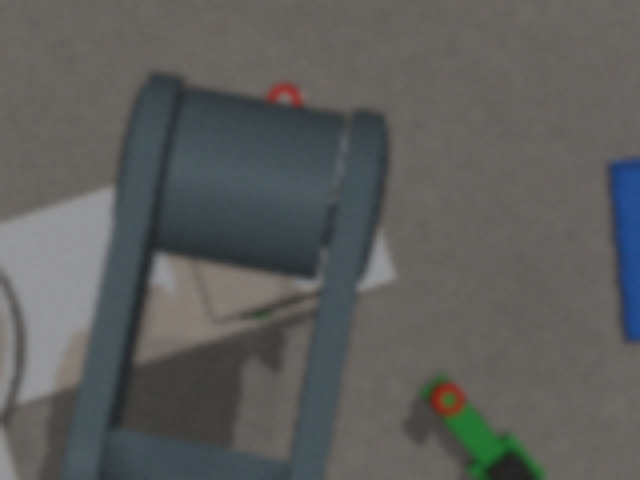

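Run:
```python
from fit import *
s=shot('scene')
o=ctrl.get_obs();print(o['eef_pos'])
z=o['eef_pos'][2]-.2239
ws=(336,366,218,262);yaw=np.radians(166.9-180)
O=obs(s,ws,red)
def c(v):
    m=hull(s,pts([v[0],v[1],z],yaw,.059,.081,-.011,.011,.045,.095,True),ws);return ((m-O)**2).sum()
x0=np.array([.481,.023]);r=minimize(c,x0,method='Nelder-Mead',options=dict(initial_simplex=[x0,x0+[.004,0],x0+[0,.004]],xatol=1e-5))
print(r.x,r.fun,O.sum())
ov(s,'v4.png',320,380,200,280,([r.x[0],r.x[1],z],yaw),([.4809,.0223,0],np.radians(17),yaw),f=7)
```

```text
[0.48126924 0.02240138 0.38350126]
[0.48077589 0.02133866] 511.9337463378906 3514.4478
```

View pics/v4.png

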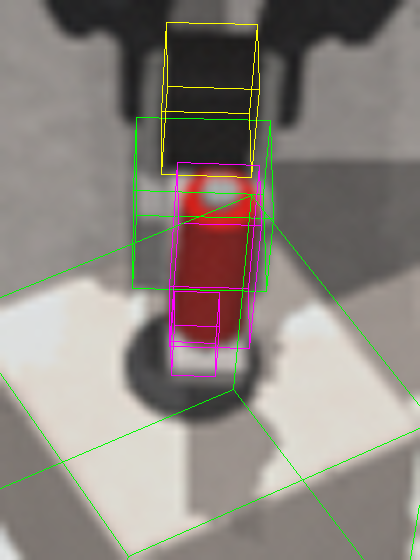

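```bash
python3 -m handwheel '[{"offset":[0.0003,0.0012,0.012],"spin":0,"grip":0.1},{"offset":[0.0003,0.0012,0.02],"spin":0,"grip":0.1},{"offset":[0.0003,0.0012,0.025],"spin":0,"grip":0.1},{"offset":[0.0003,0.0012,0.028],"spin":0,"grip":0.1},{"offset":[0.0003,0.0012,0.031],"spin":0,"grip":0.1},{"offset":[0.0003,0.0012,0.031],"spin":0,"grip":0.1}]'; python3 st.py
python3 -m handwheel '[{"offset":[0,0,0.001],"spin":0,"grip":0.1},{"offset":[0,0,0.002],"spin":0,"grip":0.1},{"offset":[0,0,0.003],"spin":0,"grip":0.1}]'; python3 st.py
```

```text
time_s: 9.35
eef_pos: [0.4812, 0.0248, 0.3526]
eef_rot: [-0.0, 0.114, 0.994, 0.0]
wrist_force: [0.5, 0.2, -3.3]
opening: 0.292
t 9.35 pos [0.4812 0.0248 0.3526] yawx 166.96 zdir [-2.e-04  0.e+00 -1.e+00] q [-0.196  0.026  1.888 -0.     1.228 -1.539] F [ 0.49  0.23 -3.3 ] M [0.045 0.041 0.023] op 0.292
time_s: 9.72
eef_pos: [0.4812, 0.0247, 0.3497]
eef_rot: [0.0, 0.114, 0.994, -0.0]
wrist_force: [0.1, 0.2, -3.3]
opening: 0.292
t 9.725 pos [0.4812 0.0247 0.3497] yawx 166.96 zdir [ 2.e-04 -0.e+00 -1.e+00] q [-0.196  0.029  1.89   0.     1.222 -1.539] F [ 0.08  0.2  -3.31] M [0.056 0.059 0.016] op 0.292
```

```bash
python3 -m handwheel '[{"offset":[0,-0.0006,0.001],"spin":0,"grip":0.1},{"offset":[0,-0.0006,0.002],"spin":0,"grip":0.1},{"offset":[0,-0.0006,0.004],"spin":0,"grip":0.1},{"offset":[0,-0.0006,0.006],"spin":0,"grip":0.1},{"offset":[0,-0.0006,0.006],"spin":0,"grip":0.1}]'; python3 st.py
```

```text
time_s: 10.35
eef_pos: [0.481, 0.0242, 0.3434]
eef_rot: [-0.0, 0.114, 0.994, 0.0]
wrist_force: [0.2, -0.4, -4.0]
opening: 0.297
t 10.35 pos [0.481  0.0242 0.3434] yawx 166.96 zdir [-5.e-04  1.e-04 -1.e+00] q [-0.197  0.037  1.896  0.     1.209 -1.54 ] F [ 0.23 -0.38 -3.98] M [ 0.014 -0.013 -0.022] op 0.297
```

```bash
python3 -m handwheel '[{"offset":[0,0,0.005],"spin":0,"grip":0.1},{"offset":[0,0,0.01],"spin":0,"grip":0.1},{"offset":[0,0,0.013],"spin":0,"grip":0.1},{"offset":[0,0,0.015],"spin":0,"grip":0.1},{"offset":[0,0,0.015],"spin":0,"grip":0.1}]'; python3 st.py
```

```text
time_s: 10.98
eef_pos: [0.481, 0.0241, 0.3285]
eef_rot: [-0.0, 0.114, 0.994, 0.0]
wrist_force: [0.5, 0.5, -3.2]
opening: 0.296
t 10.975 pos [0.481  0.0241 0.3285] yawx 166.95 zdir [-3.e-04  1.e-04 -1.e+00] q [-0.197  0.057  1.909 -0.     1.176 -1.54 ] F [ 0.47  0.5  -3.19] M [ 0.018  0.075 -0.012] op 0.296
```

```bash
python3 -m handwheel '[{"offset":[0,0,0],"spin":6,"grip":0.1},{"offset":[0,0,0],"spin":12,"grip":0.1},{"offset":[0,0,0],"spin":18,"grip":0.1},{"offset":[0,0,0],"spin":24,"grip":0.1}]'; python3 st.py
python3 -m handwheel '[{"offset":[0,0,0],"spin":8,"grip":0.1},{"offset":[0,0,0],"spin":16,"grip":0.1}]'; python3 st.py
```

```text
time_s: 11.48
eef_pos: [0.4812, 0.0242, 0.3289]
eef_rot: [0.0, 0.319, 0.948, 0.0]
wrist_force: [-1.0, 1.3, -4.2]
opening: 0.29
t 11.475 pos [0.4812 0.0242 0.3289] yawx 142.8 zdir [ 8.e-04  0.e+00 -1.e+00] q [-0.197  0.057  1.908  0.     1.176 -1.118] F [-1.03  1.34 -4.2 ] M [ 0.168 -0.172  0.394] op 0.29
time_s: 11.72
eef_pos: [0.4813, 0.0242, 0.3289]
eef_rot: [0.001, 0.448, 0.894, 0.0]
wrist_force: [2.0, 0.1, -3.8]
opening: 0.295
t 11.725 pos [0.4813 0.0242 0.3289] yawx 126.74 zdir [ 1.1e-03 -1.0e-04 -1.0e+00] q [-0.197  0.057  1.908  0.     1.176 -0.838] F [ 2.    0.08 -3.84] M [ 0.067 -0.26   0.441] op 0.295
```

```bash
python3 -m handwheel '[{"offset":[0,0,0],"spin":8,"grip":0.1},{"offset":[0,0,0],"spin":16,"grip":0.1},{"offset":[0,0,0],"spin":24,"grip":0.1},{"offset":[0,0,0],"spin":32,"grip":0.1},{"offset":[0,0,0],"spin":40,"grip":0.1}]'; python3 st.py
python3 -m handwheel '[{"offset":[0,0,0],"spin":8,"grip":0.1},{"offset":[0,0,0],"spin":16,"grip":0.1},{"offset":[0,0,0],"spin":24,"grip":0.1},{"offset":[0,0,0],"spin":32,"grip":0.1},{"offset":[0,0,0],"spin":40,"grip":0.1}]'; python3 st.py
cat > rim.py <<'E'
from h import *
s=shot('scene')
cv2.imwrite('pics/rim.png',cv2.resize(s['color'][130:270,320:520][:,:,::-1],(800,560)))
r=landmark_of(s,'bath_rim');print([(x['uv'],x['confidence']) for x in r])
for z in(.174,.18,.187,.194,.201): print(z,proj(s,[.4005,.2809,z]).round(1))
E
python3 rim.py
```

```text
time_s: 12.35
eef_pos: [0.4814, 0.024, 0.3289]
eef_rot: [0.001, 0.727, 0.687, 0.0]
wrist_force: [1.9, -0.6, -5.5]
opening: 0.292
t 12.35 pos [0.4814 0.024  0.3289] yawx 86.74 zdir [ 1.7e-03 -7.0e-04 -1.0e+00] q [-0.197  0.057  1.908 -0.     1.175 -0.14 ] F [ 1.95 -0.6  -5.51] M [-0.147 -0.509  0.388] op 0.292
time_s: 12.98
eef_pos: [0.4814, 0.0238, 0.3289]
eef_rot: [0.001, 0.918, 0.397, 0.0]
wrist_force: [1.4, -2.4, -6.2]
opening: 0.293
t 12.975 pos [0.4814 0.0238 0.3289] yawx 46.74 zdir [ 0.0017 -0.0015 -1.    ] q [-1.970e-01  5.700e-02  1.908e+00 -1.000e-03  1.175e+00  5.580e-01] F [ 1.44 -2.36 -6.16] M [-0.468 -0.424  0.393] op 0.293
[([450.1, 185.0], 0.93)]
0.174 [450.5 188. ]
0.18 [451.1 186. ]
0.187 [451.8 183.7]
0.194 [452.4 181.3]
0.201 [453.1 178.9]
```

```bash
python3 -m handwheel '[{"offset":[0,0,0],"spin":7,"grip":0.1},{"offset":[0,0,0],"spin":14,"grip":0.1}]'; python3 st.py
python3 -m handwheel '[{"offset":[0,0,0],"spin":7,"grip":0.1},{"offset":[0,0,0],"spin":14,"grip":0.1}]'; python3 st.py; python3 rim.py
```

```text
time_s: 13.32
eef_pos: [0.4814, 0.0237, 0.3289]
eef_rot: [0.001, 0.959, 0.284, 0.0]
wrist_force: [3.0, -4.4, -5.4]
opening: 0.295
t 13.325 pos [0.4814 0.0237 0.3289] yawx 32.96 zdir [ 0.0014 -0.0015 -1.    ] q [-1.970e-01  5.700e-02  1.908e+00 -1.000e-03  1.175e+00  7.990e-01] F [ 2.99 -4.43 -5.39] M [-0.735 -0.431  0.417] op 0.295
time_s: 13.58
eef_pos: [0.4814, 0.0237, 0.3289]
eef_rot: [0.001, 0.986, 0.165, 0.0]
wrist_force: [0.6, -3.5, -6.2]
opening: 0.295
t 13.575 pos [0.4814 0.0237 0.3289] yawx 18.96 zdir [ 0.0012 -0.0017 -1.    ] q [-0.197  0.057  1.908 -0.002  1.175  1.043] F [ 0.56 -3.49 -6.2 ] M [-0.778 -0.432  0.388] op 0.295
[([450.9, 185.0], 0.73)]
0.174 [450.5 188. ]
0.18 [451.1 186. ]
0.187 [451.8 183.7]
0.194 [452.4 181.3]
0.201 [453.1 178.9]
```

View pics/rim.png

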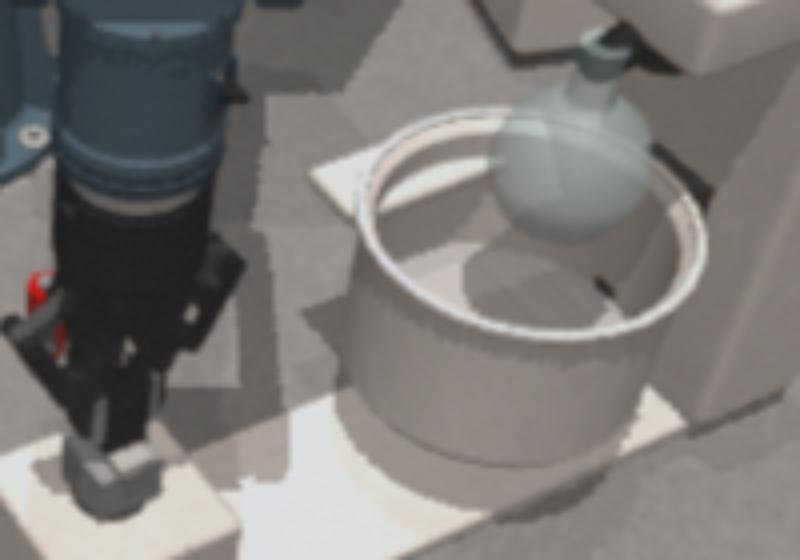

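```bash
cat > rim2.py <<'E'
from h import *
s=shot('scene')
z0=cv2.imread('pics/s0.png')[...,::-1]
# front lip patch around column 450,row ~ 212
def prof(im): 
    g=im[195:230,440:465].astype(float).mean(2); return g
a=z0[203:222,438:468].astype(np.float32).mean(2)
F=8
A=cv2.resize(a,None,fx=F,fy=F,interpolation=cv2.INTER_CUBIC)
B=cv2.resize(s['color'][188:226,434:472].astype(np.float32).mean(2),None,fx=F,fy=F,interpolation=cv2.INTER_CUBIC)
r=cv2.matchTemplate(B,A,cv2.TM_CCOEFF_NORMED);_,m,_,l=cv2.minMaxLoc(r)
dx,dy=l[0]/F-4,l[1]/F-15
print('shift px',dx,dy,'score',round(m,3),'rise mm',round(-dy/(proj(s,[.42,.19,.175])-proj(s,[.42,.19,.185]))[1]*10,1))
E
python3 rim2.py
```

```text
shift px 1.375 -4.25 score 0.977 rise mm 12.8
```

```bash
python3 -m handwheel '[{"offset":[0,0,0],"spin":5,"grip":0.1},{"offset":[0,0,0],"spin":10,"grip":0.1}]'; python3 st.py
python3 -m handwheel '[{"offset":[0,0,0],"spin":5,"grip":0.1},{"offset":[0,0,0],"spin":10,"grip":0.1}]'; python3 st.py;python3 rim2.py
```

```text
time_s: 13.98
eef_pos: [0.4813, 0.0236, 0.3289]
eef_rot: [0.001, 0.997, 0.079, 0.0]
wrist_force: [2.7, -5.3, -4.8]
opening: 0.291
t 13.975 pos [0.4813 0.0236 0.3289] yawx 9.09 zdir [ 0.001  -0.0016 -1.    ] q [-0.197  0.057  1.908 -0.002  1.176  1.215] F [ 2.68 -5.25 -4.78] M [-1.108 -0.421  0.435] op 0.291
time_s: 14.22
eef_pos: [0.4813, 0.0236, 0.3289]
eef_rot: [0.001, 1.0, -0.008, 0.0]
wrist_force: [1.5, -4.9, -5.7]
opening: 0.292
t 14.225 pos [0.4813 0.0236 0.3289] yawx -0.92 zdir [ 7.0e-04 -1.7e-03 -1.0e+00] q [-0.197  0.057  1.908 -0.002  1.176  1.39 ] F [ 1.53 -4.93 -5.7 ] M [-1.132 -0.332  0.494] op 0.292
shift px 1.375 -5.0 score 0.977 rise mm 15.1
```

```bash
python3 -m handwheel '[{"offset":[0,0.0008,0],"spin":4,"grip":0.1},{"offset":[0,0.0008,0],"spin":8,"grip":0.1}]'; python3 st.py;python3 rim2.py
```

```text
time_s: 14.52
eef_pos: [0.4812, 0.0232, 0.3289]
eef_rot: [0.0, 0.997, -0.077, 0.0]
wrist_force: [2.4, -3.1, -4.5]
opening: 0.296
t 14.525 pos [0.4812 0.0232 0.3289] yawx -8.89 zdir [ 6.e-04 -4.e-04 -1.e+00] q [-0.199  0.057  1.908 -0.     1.176  1.527] F [ 2.37 -3.13 -4.49] M [-0.572 -0.37   0.426] op 0.296
shift px 1.625 -5.25 score 0.974 rise mm 15.9
```

Still rising at normal running torque.

```bash
python3 -m handwheel '[{"offset":[0,0.0004,0],"spin":5,"grip":0.1},{"offset":[0,0.0004,0],"spin":10,"grip":0.1}]'; python3 st.py;
python3 -m handwheel '[{"offset":[0,0,0],"spin":5,"grip":0.1},{"offset":[0,0,0],"spin":10,"grip":0.1}]'; python3 st.py;python3 rim2.py
```

```text
time_s: 14.82
eef_pos: [0.4811, 0.023, 0.3289]
eef_rot: [-0.0, 0.986, -0.164, 0.0]
wrist_force: [0.8, -2.1, -3.6]
opening: 0.292
t 14.825 pos [0.4811 0.023  0.3289] yawx -18.91 zdir [ 5.e-04  2.e-04 -1.e+00] q [-0.199  0.056  1.909  0.     1.176  1.701] F [ 0.77 -2.06 -3.61] M [-0.414 -0.259  0.422] op 0.292
time_s: 15.08
eef_pos: [0.481, 0.023, 0.3289]
eef_rot: [-0.0, 0.968, -0.25, 0.0]
wrist_force: [0.8, -0.9, -4.2]
opening: 0.289
t 15.075 pos [0.481  0.023  0.3289] yawx -28.91 zdir [ 3.e-04  1.e-04 -1.e+00] q [-0.199  0.056  1.909  0.     1.176  1.876] F [ 0.83 -0.94 -4.16] M [-0.396 -0.192  0.453] op 0.289
shift px 2.0 -5.875 score 0.977 rise mm 17.7
```

```bash
python3 -m handwheel '[{"offset":[0,0,0],"spin":5,"grip":0.1},{"offset":[0,0,0],"spin":10,"grip":0.1}]'; python3 st.py;
python3 -m handwheel '[{"offset":[0,0,0],"spin":5,"grip":0.1},{"offset":[0,0,0],"spin":8,"grip":0.1}]'; python3 st.py;python3 rim2.py
```

```text
time_s: 15.38
eef_pos: [0.481, 0.023, 0.3289]
eef_rot: [-0.0, 0.943, -0.333, 0.0]
wrist_force: [1.6, -1.7, -3.5]
opening: 0.293
t 15.375 pos [0.481  0.023  0.3289] yawx -38.88 zdir [ 2.e-04  2.e-04 -1.e+00] q [-0.199  0.056  1.909  0.     1.177  2.05 ] F [ 1.55 -1.7  -3.51] M [-0.387 -0.161  0.455] op 0.293
time_s: 15.62
eef_pos: [0.481, 0.0231, 0.3289]
eef_rot: [-0.0, 0.918, -0.397, -0.0]
wrist_force: [1.7, -0.7, -3.3]
opening: 0.295
t 15.625 pos [0.481  0.0231 0.3289] yawx -46.84 zdir [-1.e-04  2.e-04 -1.e+00] q [-0.199  0.056  1.909  0.     1.177  2.189] F [ 1.7  -0.72 -3.27] M [-0.382 -0.078  0.365] op 0.295
shift px 2.125 -6.5 score 0.973 rise mm 19.6
```

```bash
python3 -m handwheel '[{"offset":[0,0,0],"spin":5,"grip":0.1},{"offset":[0,0,0],"spin":10,"grip":0.1}]'; python3 st.py;
python3 -m handwheel '[{"offset":[0,0,0],"spin":5,"grip":0.1},{"offset":[0,0,0],"spin":8,"grip":0.1}]'; python3 st.py;python3 rim2.py
```

```text
time_s: 15.92
eef_pos: [0.4809, 0.0231, 0.3289]
eef_rot: [-0.0, 0.879, -0.476, -0.0]
wrist_force: [0.0, -1.2, -2.0]
opening: 0.29
t 15.925 pos [0.4809 0.0231 0.3289] yawx -56.89 zdir [-2.e-04  3.e-04 -1.e+00] q [-0.199  0.056  1.909  0.     1.177  2.364] F [ 0.02 -1.16 -2.05] M [-0.299 -0.015  0.401] op 0.29
time_s: 16.18
eef_pos: [0.4809, 0.0231, 0.3289]
eef_rot: [-0.0, 0.844, -0.536, -0.0]
wrist_force: [-0.2, -0.1, -2.4]
opening: 0.293
t 16.175 pos [0.4809 0.0231 0.3289] yawx -64.85 zdir [-4.e-04  4.e-04 -1.e+00] q [-0.199  0.056  1.909  0.     1.177  2.503] F [-0.21 -0.13 -2.43] M [-0.316 -0.005  0.41 ] op 0.293
shift px 2.375 -7.125 score 0.976 rise mm 21.5
```

```bash
python3 -m handwheel '[{"offset":[0,0,0],"spin":5,"grip":0.1},{"offset":[0,0,0],"spin":10,"grip":0.1}]'; python3 st.py;
python3 -m handwheel '[{"offset":[0,0,0],"spin":5,"grip":0.1},{"offset":[0,0,0],"spin":8,"grip":0.1}]'; python3 st.py;python3 rim2.py
```

```text
time_s: 16.48
eef_pos: [0.4809, 0.0231, 0.3289]
eef_rot: [-0.0, 0.794, -0.608, -0.0]
wrist_force: [-0.3, -0.3, -1.4]
opening: 0.296
t 16.475 pos [0.4809 0.0231 0.3289] yawx -74.9 zdir [-5.e-04  5.e-04 -1.e+00] q [-0.199  0.056  1.909  0.     1.177  2.679] F [-0.32 -0.32 -1.38] M [-0.139  0.053  0.456] op 0.296
time_s: 16.73
eef_pos: [0.4808, 0.0232, 0.3289]
eef_rot: [-0.0, 0.75, -0.662, -0.0]
wrist_force: [-1.7, -0.3, -1.8]
opening: 0.294
t 16.725 pos [0.4808 0.0232 0.3289] yawx -82.85 zdir [-5.e-04  6.e-04 -1.e+00] q [-0.199  0.056  1.909  0.     1.177  2.817] F [-1.66 -0.25 -1.84] M [-0.129  0.137  0.596] op 0.294
shift px 2.25 -7.75 score 0.976 rise mm 23.4
```

```bash
python3 -m handwheel '[{"offset":[0,0,0],"spin":2,"grip":0.1},{"offset":[0,0,0],"spin":3,"grip":0.1}]'; python3 st.py;python3 rim2.py
```

```text
time_s: 17.02
eef_pos: [0.4808, 0.0232, 0.3288]
eef_rot: [0.0, 0.731, -0.682, -0.0]
wrist_force: [-1.4, 0.6, 0.6]
opening: 0.296
t 17.025 pos [0.4808 0.0232 0.3288] yawx -85.98 zdir [-5.e-04  5.e-04 -1.e+00] q [-0.199  0.056  1.909  0.     1.177  2.872] F [-1.36  0.63  0.58] M [0.052 0.442 0.671] op 0.296
shift px 2.375 -7.75 score 0.976 rise mm 23.4
```

```bash
python3 -m handwheel '[{"offset":[0,0,0],"spin":0,"grip":0.1},{"offset":[0,0,0],"spin":0,"grip":0.1}]'; python3 st.py;python3 rim2.py; python3 -m handwheel '[{"offset":[0,0,0],"spin":1,"grip":0.1},{"offset":[0,0,0],"spin":2,"grip":0.1}]'; python3 st.py;python3 rim2.py; python3 rim.py
```

```text
time_s: 17.32
eef_pos: [0.4809, 0.0231, 0.3288]
eef_rot: [-0.0, 0.731, -0.682, -0.0]
wrist_force: [-2.8, 1.8, 3.0]
opening: 0.29
t 17.325 pos [0.4809 0.0231 0.3288] yawx -86.01 zdir [-4.e-04  4.e-04 -1.e+00] q [-0.199  0.056  1.909  0.     1.177  2.872] F [-2.75  1.79  3.03] M [0.386 0.703 0.726] op 0.29
shift px 2.25 -7.75 score 0.976 rise mm 23.4
time_s: 17.62
eef_pos: [0.4809, 0.0231, 0.3288]
eef_rot: [-0.0, 0.719, -0.695, -0.0]
wrist_force: [-3.7, 2.0, 4.1]
opening: 0.293
t 17.625 pos [0.4809 0.0231 0.3288] yawx -88.1 zdir [-3.e-04  3.e-04 -1.e+00] q [-0.199  0.056  1.909  0.     1.177  2.909] F [-3.72  1.98  4.14] M [0.499 0.871 0.762] op 0.293
shift px 2.375 -7.75 score 0.976 rise mm 23.4
[([453.4, 180.4], 0.63)]
0.174 [450.5 188. ]
0.18 [451.1 186. ]
0.187 [451.8 183.7]
0.194 [452.4 181.3]
0.201 [453.1 178.9]
```

View pics/rim.png

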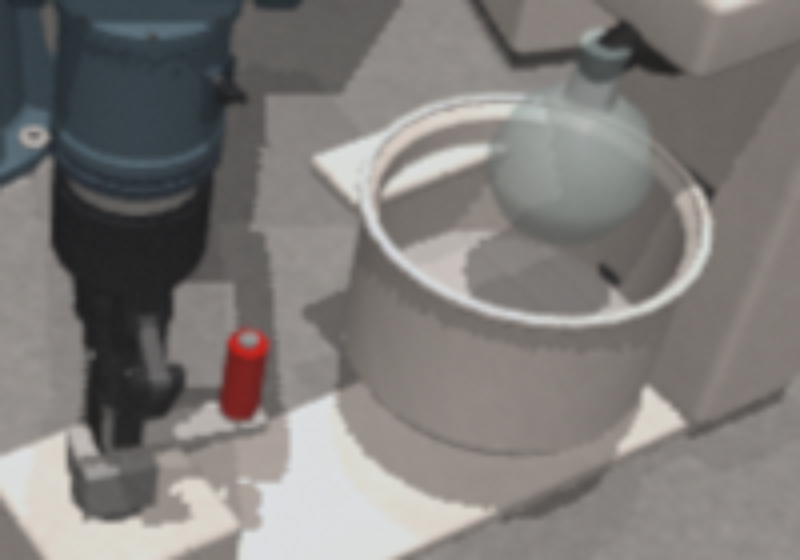

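```bash
python3 -m handwheel '[{"offset":[0,0,0],"spin":-5,"grip":0.1},{"offset":[0,0,0],"spin":-10,"grip":0.1},{"offset":[0,0,0],"spin":-16,"grip":0.1},{"offset":[0,0,0],"spin":-16,"grip":0.1}]'; python3 st.py;python3 rim2.py
```

```text
time_s: 18.27
eef_pos: [0.481, 0.0229, 0.3286]
eef_rot: [-0.0, 0.808, -0.589, -0.0]
wrist_force: [-3.5, 2.9, 2.3]
opening: 0.295
t 18.275 pos [0.481  0.0229 0.3286] yawx -72.16 zdir [ 1.e-04  3.e-04 -1.e+00] q [-0.2    0.057  1.909  0.     1.176  2.63 ] F [-3.52  2.93  2.27] M [0.461 0.691 0.085] op 0.295
shift px 2.25 -7.75 score 0.976 rise mm 23.4
```

```bash
python3 -m handwheel '[{"offset":[0,0,-0.004],"spin":0,"grip":0.1},{"offset":[0,0,-0.01],"spin":0,"grip":0.1},{"offset":[0,0,-0.016],"spin":0,"grip":0.1}]'; python3 st.py; python3 rim2.py
```

```text
time_s: 18.7
eef_pos: [0.4809, 0.0229, 0.3447]
eef_rot: [0.0, 0.809, -0.588, -0.0]
wrist_force: [-0.0, 1.5, -5.9]
opening: 0.292
t 18.7 pos [0.4809 0.0229 0.3447] yawx -72.08 zdir [-8.e-04  1.e-04 -1.e+00] q [-0.2    0.035  1.895 -0.     1.212  2.629] F [-0.04  1.52 -5.95] M [ 0.256 -0.019  0.021] op 0.292
shift px 2.25 -7.75 score 0.976 rise mm 23.4
```

```bash
python3 -m handwheel '[{"offset":[0,0,-0.015],"spin":0,"grip":0.1},{"offset":[0,0,-0.04],"spin":0,"grip":0.1},{"offset":[0,0,-0.05],"spin":0,"grip":0.1},{"offset":[0.03,0.01,-0.05],"spin":0,"grip":0.1},{"offset":[0.085,0.032,-0.05],"spin":0,"grip":0.1},{"offset":[0.14,0.053,-0.05],"spin":0,"grip":0.1},{"offset":[0.195,0.074,-0.05],"spin":0,"grip":0.1},{"offset":[0.25,0.095,-0.05],"spin":0,"grip":0.1},{"offset":[0.285,0.109,-0.05],"spin":0,"grip":0.1},{"offset":[0.302,0.115,-0.05],"spin":0,"grip":0.1},{"offset":[0.302,0.115,-0.05],"spin":0,"grip":0.1},{"offset":[0.302,0.115,-0.05],"spin":0,"grip":0.1}]'; python3 st.py; python3 rim2.py
python3 - <<'E'
from h import *
s=shot('scene')
cv2.imwrite('pics/v5.png',cv2.resize(s['color'][180:330,110:310][:,:,::-1],(800,600)))
E
```

```text
time_s: 20.25
eef_pos: [0.4648, -0.2987, 0.3946]
eef_rot: [-0.0, 0.809, -0.588, -0.0]
wrist_force: [0.2, 0.2, -3.8]
opening: 0.296
t 20.25 pos [ 0.4648 -0.2987  0.3946] yawx -71.99 zdir [-2.e-04  9.e-04 -1.e+00] q [-0.786  0.14   1.674  0.     1.328  2.041] F [ 0.19  0.21 -3.82] M [-0.006 -0.017 -0.021] op 0.296
shift px 2.25 -7.75 score 0.976 rise mm 23.4
```

View pics/v5.png

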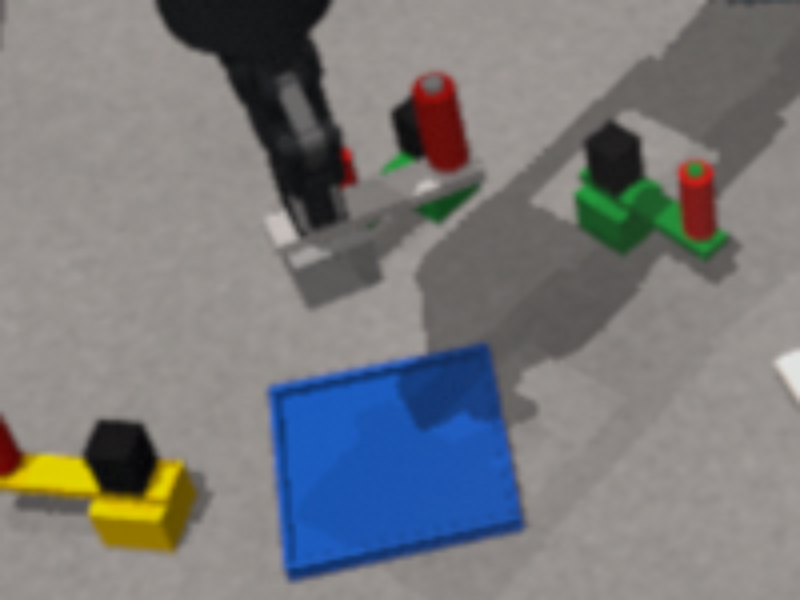

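```bash
python3 -m handwheel '[{"offset":[0,0,0.04],"spin":0,"grip":0.1},{"offset":[0,0,0.09],"spin":0,"grip":0.1},{"offset":[0,0,0.13],"spin":0,"grip":0.1},{"offset":[0,0,0.15],"spin":0,"grip":0.1},{"offset":[0,0,0.158],"spin":0,"grip":0.1},{"offset":[0,0,0.161],"spin":0,"grip":0.1},{"offset":[0,0,0.163],"spin":0,"grip":0.1},{"offset":[0,0,0.163],"spin":0,"grip":0.1}]'; python3 st.py
python3 -m handwheel '[{"offset":[0,0,0.001],"spin":0,"grip":0.1},{"offset":[0,0,0.002],"spin":0,"grip":0.1}]'; python3 st.py
```

```text
time_s: 21.35
eef_pos: [0.465, -0.3, 0.2325]
eef_rot: [0.0, 0.809, -0.588, 0.001]
wrist_force: [-0.8, -0.4, -3.4]
opening: 0.288
t 21.35 pos [ 0.465  -0.3     0.2325] yawx -72.04 zdir [ 0.0011 -0.0011 -1.    ] q [-0.788  0.351  1.782 -0.     1.007  2.041] F [-0.79 -0.4  -3.36] M [-0.025 -0.08   0.014] op 0.288
time_s: 21.6
eef_pos: [0.4647, -0.2999, 0.2299]
eef_rot: [0.0, 0.809, -0.588, 0.0]
wrist_force: [0.3, -0.5, -3.5]
opening: 0.295
t 21.6 pos [ 0.4647 -0.2999  0.2299] yawx -72.05 zdir [ 4.e-04 -4.e-04 -1.e+00] q [-0.788  0.355  1.783 -0.     1.002  2.041] F [ 0.26 -0.48 -3.46] M [-0.056 -0.03   0.05 ] op 0.295
```

```bash
python3 -m handwheel '[{"offset":[0,0,0.0005],"spin":0,"grip":0.1},{"offset":[0,0,0.001],"spin":0,"grip":0.1},{"offset":[0,0,0.001],"spin":0,"grip":0.1}]'; python3 st.py
```

```text
time_s: 21.98
eef_pos: [0.4647, -0.2998, 0.2289]
eef_rot: [0.0, 0.809, -0.588, 0.0]
wrist_force: [-0.5, 0.9, -0.3]
opening: 0.289
t 21.975 pos [ 0.4647 -0.2998  0.2289] yawx -72.04 zdir [-0.e+00 -1.e-04 -1.e+00] q [-0.788  0.357  1.783 -0.     1.001  2.041] F [-0.46  0.91 -0.25] M [ 0.061  0.238 -0.005] op 0.289
```

```bash
python3 -m handwheel '[{"offset":[0,0,0],"spin":0,"grip":0.35},{"offset":[0,0,0],"spin":0,"grip":0.45},{"offset":[0,0,0],"spin":0,"grip":0.6},{"offset":[0,0,0],"spin":0,"grip":0.6},{"offset":[0,0,-0.03],"spin":0,"grip":0.6},{"offset":[0,0,-0.09],"spin":0,"grip":0.6},{"offset":[0,0,-0.15],"spin":0,"grip":0.6},{"offset":[-0.06,-0.1,-0.15],"spin":0,"grip":0.6},{"offset":[-0.1,-0.18,-0.15],"spin":0,"grip":0.6},{"offset":[-0.1,-0.18,-0.15],"spin":0,"grip":0.6},{"offset":[-0.1,-0.18,-0.15],"spin":0,"grip":0.6}]'; python3 st.py;python3 rim2.py
python3 - <<'E'
from h import *
s=shot('scene','s6.png');t=shot('top','t6.png')
cv2.imwrite('pics/v6.png',np.hstack([cv2.resize(s['color'][240:330,150:270][:,:,::-1],(400,300)),cv2.resize(t['color'][200:290,360:480][:,:,::-1],(400,300))]))
E
```

```text
time_s: 23.35
eef_pos: [0.6067, -0.1463, 0.3786]
eef_rot: [-0.0, 0.81, -0.587, 0.0]
wrist_force: [0.1, 0.6, -0.1]
opening: 0.603
t 23.35 pos [ 0.6067 -0.1463  0.3786] yawx -71.83 zdir [ 5.e-04  4.e-04 -1.e+00] q [-4.270e-01  3.110e-01  1.503e+00  1.000e-03  1.328e+00  2.398e+00] F [ 0.14  0.61 -0.13] M [ 0.002 -0.009 -0.057] op 0.603
shift px 2.25 -7.75 score 0.976 rise mm 23.4
```

View pics/v6.png

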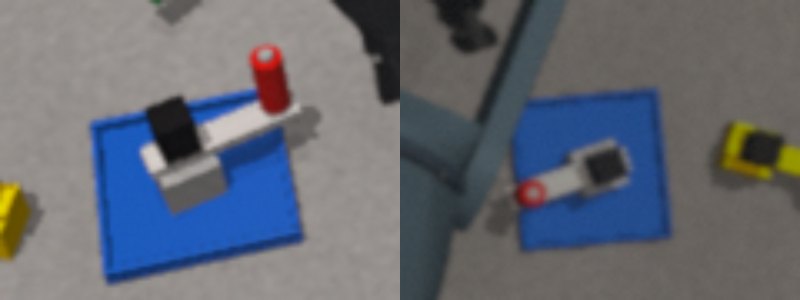

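View pics/s6.png

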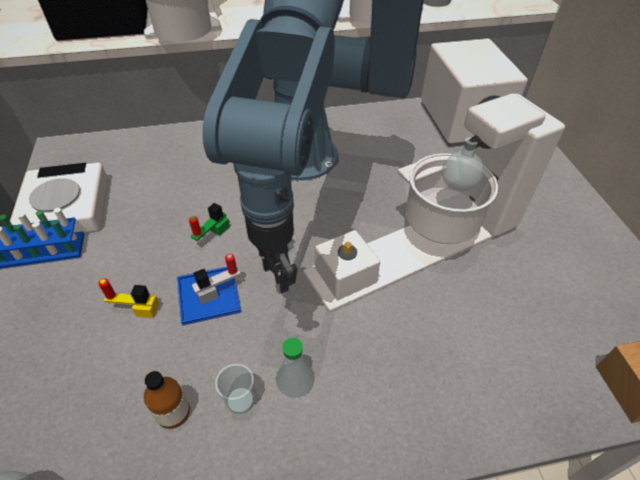

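Run:
```python
from fit import *
s=shot('scene');z0=cv2.imread('pics/s0.png')[...,::-1]
# mean shift along several rim patches vs s0, fit z rise at known rim geometry
c=np.array([.402,.2818]); 
F=10; out=[]
for ang in range(-120,61,15):
    for z1 in (.178,):
        P=np.array([c[0]+.098*np.cos(np.radians(ang)),c[1]+.098*np.sin(np.radians(ang)),z1])
        u=proj(s,P); x,y=np.round(u).astype(int)
        a=z0[y-7:y+8,x-8:x+9].astype(np.float32).mean(2);b=s['color'][y-20:y+12,x-11:x+14].astype(np.float32).mean(2)
        A=cv2.resize(a,None,fx=F,fy=F,interpolation=3 if 0 else cv2.INTER_CUBIC);B=cv2.resize(b,None,fx=F,fy=F,interpolation=cv2.INTER_CUBIC)
        r=cv2.matchTemplate(B,A,cv2.TM_CCOEFF_NORMED);_,m,_,l=cv2.minMaxLoc(r)
        dy=l[1]/F-13;dx=l[0]/F-3
        d=proj(s,P+[0,0,.01])-u
        out.append((ang,dx,dy,round(m,3),round(dy/d[1]*10,1)));print(out[-1],d)
# absolute overlay
img=np.ascontiguousarray(cv2.resize(s['color'][140:240,390:510][:,:,::-1],None,fx=6,fy=6,interpolation=cv2.INTER_CUBIC))
for z,col in((.195,(255,0,0)),(.201,(0,0,255))):
    q=np.array([(proj(s,[c[0]+.098*np.cos(k),c[1]+.098*np.sin(k),z])-[390,140]+.5)*6 for k in np.linspace(0,6.28,90)])
    cv2.polylines(img,[q.astype(np.int32)],True,col,1)
cv2.imwrite('pics/r7.png',img)
i0=np.ascontiguousarray(cv2.resize(z0[140:240,390:510][:,:,::-1],None,fx=6,fy=6,interpolation=cv2.INTER_CUBIC))
for z,col in((.174,(255,0,0)),(.18,(0,0,255))):
    q=np.array([(proj(s,[c[0]+.098*np.cos(k),c[1]+.098*np.sin(k),z])-[390,140]+.5)*6 for k in np.linspace(0,6.28,90)])
    cv2.polylines(i0,[q.astype(np.int32)],True,col,1)
cv2.imwrite('pics/r0.png',i0)
```

```text
(-120, 1.5, -7.4, 0.95, np.float64(22.2)) [ 0.64909552 -3.32849091]
(-105, 1.5999999999999996, -7.5, 0.981, np.float64(22.5)) [ 0.65366632 -3.32880022]
(-90, 1.7999999999999998, -7.5, 0.983, np.float64(22.5)) [ 0.68007366 -3.32714831]
(-75, 2.0, -7.5, 0.989, np.float64(22.6)) [ 0.72849983 -3.32357426]
(-60, 2.0999999999999996, -7.7, 0.994, np.float64(23.2)) [ 0.79716589 -3.31862755]
(-45, 0.10000000000000009, -8.6, 0.973, np.float64(26.0)) [ 0.88194086 -3.31328755]
(-30, -0.10000000000000009, -8.3, 0.973, np.float64(25.1)) [ 0.97635468 -3.30872421]
(-15, 3.2, -7.8, 0.99, np.float64(23.6)) [ 1.07216594 -3.30595797]
(0, 2.4000000000000004, -7.6, 0.974, np.float64(23.0)) [ 1.16045783 -3.3055384 ]
(15, 2.2, -7.4, 0.986, np.float64(22.4)) [ 1.23301631 -3.30737334]
(30, 3.0999999999999996, -7.9, 0.996, np.float64(23.9)) [ 1.28360248 -3.31078211]
(45, 3.0, -7.7, 0.995, np.float64(23.2)) [ 1.30875759 -3.31474597]
(60, 3.0, -7.7, 0.994, np.float64(23.2)) [ 1.30796603 -3.3182453 ]
```

View pics/r7.png

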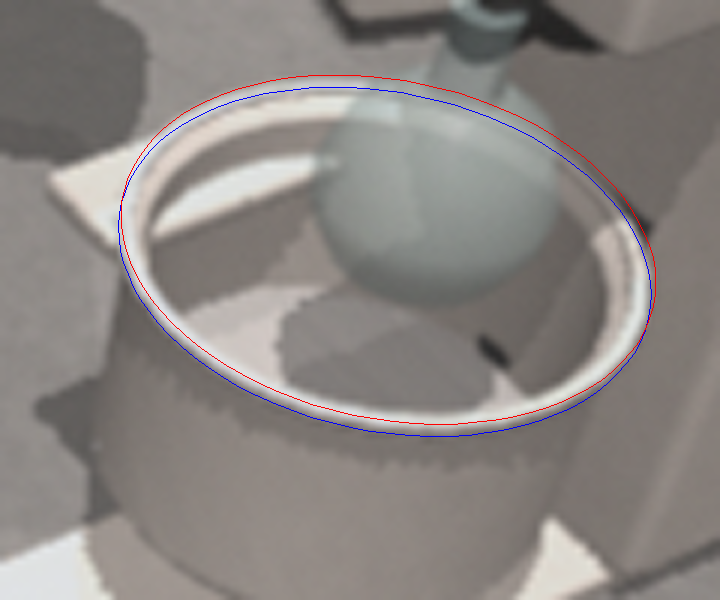

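View pics/r0.png

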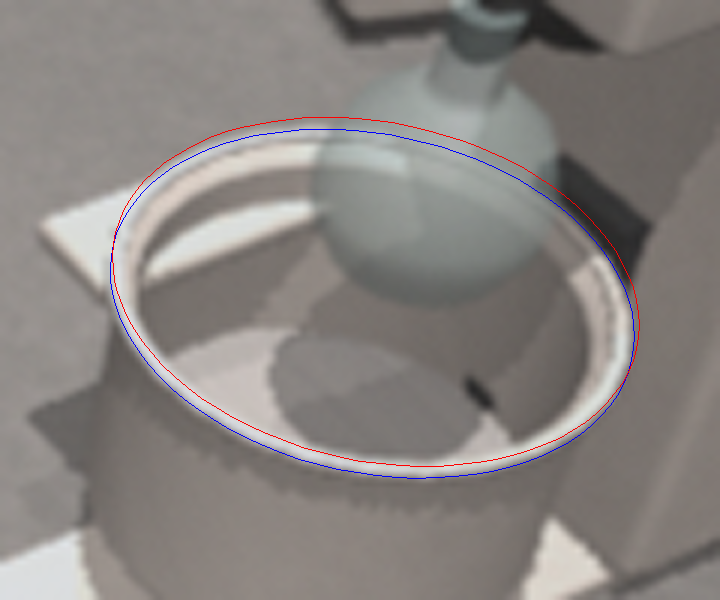

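Run:
```python
from fit import *
s=shot('scene')
# vertical bias of scene camera: ellipse of dark collar vs projected collar at z=.104
a=up(s,333,363,236,268,8);g=a.max(2)
m=((g<125)).astype(np.uint8)
n,l,st,c=cv2.connectedComponentsWithStats(m);print(st[1:,:5])
i=1+np.argmax(st[1:,4]);cnt=max(cv2.findContours((l==i).astype(np.uint8),0,1)[0],key=cv2.contourArea)
h=cv2.convexHull(cnt)[:,0]; print('bbox',h.min(0)/8+[332.5,235.5],h.max(0)/8+[332.5,235.5])
p=lambda v:np.round(proj(s,v),1)
print('proj collar centre top',p([.481,.0236,.104]),[p([.481+.0225*np.cos(k),.0236+.0225*np.sin(k),.104]) for k in (0,1.57,3.14,4.71)])
```

```text
[[    0     0    49    21   637]
 [   36    75   155   118 13794]]
bbox [337.    244.875] [356.25 259.5 ]
proj collar centre top [347.7 250.8] [array([350.1, 258.5]), array([357.5, 249.3]), array([345.3, 243.3]), array([337.7, 252.3])]
```

```bash
python3 st.py; python3 -c "
from bench import ctrl
print(ctrl.hand_in())"
```

```text
t 23.6 pos [ 0.6043 -0.1503  0.3784] yawx -72.11 zdir [-9.e-04 -3.e-04 -1.e+00] q [-4.340e-01  3.080e-01  1.506e+00 -1.000e-03  1.328e+00  2.395e+00] F [ 0.65  0.21 -0.3 ] M [-0.018 -0.     0.006] op 0.605
the job is handed in; nothing more can be done
None
```

I fitted the crank on the drive, wound the lift clockwise until it came up against its top stop, and stood the crank back in the blue tray. The job was handed in at about 23.6 s; the interface gives no verdict.

- **Fitting:** I centred the crank in the gripper with two squeezes at right angles. I then lowered it over the square, which I had measured at about −13°. No pressing force showed on the way down.
- **Winding:** I turned the crank about 255° in all. Running torque was 0.37–0.49 N m. At the end it rose to 0.76 N m, about 0.19 rad of wind-up, and the rim rose no further. That is slightly more than the "plenty" value of 0.17 rad, but well under the 0.35 rad limit.
- **Return:** I backed the crank off to near-zero torque, lifted it free and set it down in the tray.
- **Last checks:**
  - The crank stands upright in the tray, released, with the arm clear.
  - The glassware looks unmoved, and the rim stayed at the same height after I removed the crank.
- **What disagreed:** The scene camera alone put the rim about 4 mm low, near 0.197 m. On the gearbox collar that camera is about 1 pixel (3 mm) off in the same direction. Corrected, this gives roughly 0.200–0.201 m, so the claim that it is at the stop rests mainly on the torque rise.

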